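Extend the telescopic crumb brush for the dumbwaiter

ROBOT

A 7-joint arm with a two-finger parallel gripper is mounted at the origin on the work surface. World frame = base frame: x ahead of the robot, y to its left, z up, the work surface at z = 0. Lengths are in m, angles in rad, forces in N, time in s.
With the tool pointing down it reaches from about 0.425 to 0.975 m from the base axis. Payload 16.7 kg.
Tool frame: the origin (TCP) lies at the very end of the fingers, on their centre line; the grasp point (between the pads) lies behind it (manip.hold_point_z is the z of the grasp point in the tool frame, in m); z points along the fingers, y is the line along which they close (so a half turn about z gives the same grasp; the last joint's range is limited). The gripper opens to 85 mm and grips with 20 to 120 N. Pads are 22 mm wide; open, the fingers measure 114 mm over their backs; the gripper's body (76 mm by 85 mm) begins 54 mm behind the grasp point. The pads swing forward as they close: fully open they stand 13 mm farther back than shut.
Start: joints at [-1.282, 0.426, 0.074, 1.606, -0.034, 1.111, -0.067], TCP at [0.287, 0.611, 0.231] pointing down, gripper open.
Joint ranges: [-2.85, 2.85], [-0.5, 2.14], [-1.23, 1.37], [0.21, 2.46], [-1.02, 4.16], [0.16, 2.05], [-2.73, 2.73]. Speed limits (rad/s): [1.89, 1.89, 2.39, 2.39, 3.01, 3.01, 3.01].

INTERFACE

Orientations are given as a unit quaternion [w, x, y, z].
In Python, from bench import telemetry, cams, job, recognise, outline_of, tip_of, manip gives the robot as it stands.
- The arm moves only by the shell command python3 -m crank 'ROWS'. ROWS is a JSON object of lists of equal length, an entry for each row: "translation": the shift along the tool's x, y, z in mm, a list of three; "twist": the turn, a rotation vector about the tool's x, y, z in rad, a list of three; "claw": the gripper command: -1 is fully open, 1 is shut, values between are in proportion. In form: {"translation": [[tx, ty, tz], ...], "twist": [[wx, wy, wz], ...], "claw": [claw, ...]}. A call has 1 to 20 rows; each row shifts and turns the commanded pose from where the row before left it, along the tool's axes as they then stand; what a row does not reach is not made up. A row lasts 1/10 s, in which the tool goes at most 50 mm and 8.59 degrees, less where a joint would pass 70% of its speed; a pose out of reach is approached as far as the arm can. A call with a gripper value outside its range is refused whole. The fingers move at their own pace and stop on an object; the grip force is fixed at half the most. Time passes only in rows, so rows that do not move let the fingers close. It gives the time, the measured TCP pose, the force, the opening and the grip force at its end, in the units of the state.
- telemetry.get_obs(): the state, without advancing time (a new reading comes with each control period).
- cams.get_image(name): name is "scene" or "top"; returns a dict with "img" (420x560x3 uint8, red, green, blue), "range_z" (420x560 float32, m along the optical axis (not along the pixel's ray), 0 where there is no reading), "fx", "fy", "cx", "cy" (pixels), "extrinsics" (4x4, takes a point from camera to world coordinates). Camera axes: x right, y up, looking along -z (the intrinsics and any distortion apply to the point x, -y, -z); pixel columns grow to the right and rows downward; lengths in m; the calibration is good to about 2 mm. A picture is of the moment at which its call begins.
- job.finish_job(): hands the job in; it is judged then, once.
Trained networks look in the newest picture that a camera, given by its name, has taken for a name from the list of things; names that differ only in an ending like _2 or _b are one class to them, and where a whole thing is asked for, a point or a joint stands for the part that bears it (a point fixed in the world has none). Each returns a list of dicts, best first, with "confidence" (0 to 1); they miss things now and then, are a little off and sometimes report something else, mostly with a low value. They report only what shows in the picture. A call takes as long as a camera call. They do not tell look-alikes from the thing itself.
- recognise(thing, camera): "bbox" ([left, top, right, bottom] in pixels, round what is visible of it).
- outline_of(thing, camera): "pixels" (420x560 bool, what is visible of it) and "bbox" ([left, top, right, bottom] in pixels, round what is visible of it).
- tip_of(thing, camera): "xy" ([column, row] in pixels: a listed point, or the origin of a listed thing).
The state is a dict: "time_s": time; "joint_pos": joint angles; "qvel": joint speeds; "tau": joint torques, N m; "eef_pos": TCP position; "tool_rot": TCP orientation; "wrist_force": force on the tool from outside, world axes, zero at the start; "moment": the same for the moment, N m; "gripper_width": finger opening in m; "grasp_force": force on a finger pad.
Only numpy, scipy, OpenCV 4.12 (cv2) and the standard library are available. Lean on these libraries where they do the work, as an engineer would, in place of code of your own. Each camera call takes 0.05 s, during which the arm holds its last target. There are 200 camera calls.

TASK

Get the telescopic crumb brush ready for sweeping out the back of the dumbwaiter: with its head left hooked behind the slotted rest, squeeze the lock button on the side of the handle and pull the handle straight away from the rest, past the first stop, to the second stop, then let the button spring back out so that the brush is locked at full length. Then take the handle clear of the button, lift the brush up out of the rest and finish while holding it, level and still locked at full length, about 15 cm above the counter. Leave the spare brush and everything else on the counter where it is.

Things in the scene. Friction and masses are not known exactly. Their poses are not given: they have to be found in the camera images.
- brush: handle of the telescopic brush (loose, whole brush 0.4 kg): grey ribbed grip 200 mm long, 32 wide, 40 tall, lying flat, black caps at its ends reach 110 mm from the origin. Origin at the grip's centre, 20 mm above the counter; x along the brush towards its head, -y towards the side with the button, z up. From its +x end a 16 mm tube comes out on the x axis. Fully out, the brush balances about 50 mm ahead of the origin.
- brush_press (a point): centre of the outer face of the lock button: black, 26 mm long, 16 tall, standing 4.5 mm out of the handle's -y side, 75 mm ahead of the handle's centre. Sprung: 2 N starts it, 6 N presses it flush, as gripping the handle across it does. The tube slides while it is in 3.5 mm or more; let go, it springs out where the tube is at a stop and locks it.
- brush_button (a joint): how far the lock button is pressed in, m: 0 out (locked), 0.0045 flush with the handle
- brush_tube (a joint): how far the telescope is pulled out, m: 0 shut (locked, as at the start), first stop at 0.060, second stop at 0.120 (locks from 0.1185 on; end of travel 0.121). About 1.5 N of friction when unlocked.
- brush_head (a point): centre of the wooden block of the T-shaped brush head on the tube's end: 45 mm along the brush, 110 mm across it, 20 mm tall, bristles below it down to the counter. Its face towards the handle is 22.5 mm from this point and lies 4 to 12 mm behind the rest's strip at the start, so it catches on the strip when the handle is pulled away along the brush.
- rest: slotted brush rest fixed to the counter: upright steel strip 4 mm thick, 210 wide, 45 tall, with two slots 24 mm wide, open at the top, 60 mm either side of its middle, and a 3 mm foot reaching 32 mm towards the handles. Origin at counter height in the strip's middle; y across the strip towards the brush heads, x along it. The telescopic brush's tube lies in one slot (either one).
- spare_brush: plain flat wooden pastry brush, 290 mm long, no button, lying in the other slot of the rest; origin under the middle of its handle, x axis towards its bristles
- tamper: steel coffee tamper, 58 mm across, 90 mm tall; origin under its base
- pitcher: steel milk pitcher, 115 mm tall, 92 mm across plus handle; origin under its base
- cup: white coffee mug, 62 mm tall, 76 mm across plus handle; origin under its base
- portafilter: portafilter lying on the counter, 70 mm basket with a black handle; origin under the basket, handle along its -x axis, 185 mm out
- pastry_plate: white plate of croissants, 230 mm across, 55 mm tall; origin under its centre
- sugar_jar: glass sugar jar, 130 mm tall, 72 mm across; origin under its base
Things that resemble listed ones, but are neither listed nor needed, are in the scene too. Leave any pink look-alike of the pitcher alone. What is shaped like the rest but brown is not meant.

How it is judged:
On the way, in this order (a step that is already met when the one before it is completed fails the run):
1. the robot presses the lock button in (value of joint brush_button above 0.0033 m and contact force between the fingers and brush above 1 N), for 0.1 s.
2. the telescope is pulled to its second stop and the button has sprung back out (value of joint brush_tube above 0.117 m and value of joint brush_button below 0.0015 m), for 0.1 s.
At the end, for the whole second after the job is handed in: the robot holds the brush by its fingers, at rest, locked at the second stop (telescope out more than 117 mm, button pressed in less than 1.5 mm), within 20 degrees of level, handle centre 10 to 25 cm and head more than 10 cm above the counter, clear of the rest and resting on nothing else (all of step 2 and height (world z) of brush between 0.1 and 0.25 m and height (world z) of brush_head above 0.1 m and angle between brush's own x axis and vertical between 1.22 and 1.92 rad and linear speed of brush below 0.04 m/s and contact force between the fingers and brush above 2 N and contact force between brush and rest below 0.1 N and contact force between brush and pitcher below 0.1 N and contact force between brush and sugar_jar below 0.1 N); the arm keeps its last pose, push and grip.
It fails at once if the spare brush is shifted by more than 3 cm (distance of spare_brush from where it was at the start of the episode above 0.03 m).
It fails at once if another thing on the counter is shifted by more than 3 cm (distance of any of tamper, pitcher, cup, portafilter, pastry_plate, sugar_jar from where it was at the start of the episode above 0.03 m).
It also fails if it takes over 58 s, if anything falls off the work surface, if the arm or the gripper's body presses on something with over 40 N, if the wrist force passes 120 N, or if a joint passes its speed limit or range.

## Working session

There is one attempt and no reset: what is moved stays moved. The work goes in short steps, Python scripts to look and compute and a shell command to move; the robot and the scene stay as the last step left them, time stands still between calls to the robot, and variables do not carry over. Pictures are saved under pics/ and viewed, at most 10 in all, crops included, and the job is handed in when it is done.

```bash
mkdir -p pics
cat > h.py <<'E'
import numpy as np, cv2
from bench import telemetry, cams, job, recognise, outline_of, tip_of, manip
def px2w(c,u,v,z=None):
    T=np.array(c["extrinsics"]); d=np.array([(u-c["cx"])/c["fx"],-(v-c["cy"])/c["fy"],-1.])
    if z is None: p=d*c["range_z"][int(round(v)),int(round(u))]; return T[:3,:3]@p+T[:3,3]
    r=T[:3,:3]@d; o=T[:3,3]; return o+r*(z-o[2])/r[2]
E
python3 - <<'E'
from h import *
print(telemetry.get_obs(), manip.hold_point_z)
ims=[]
for n in ["top","scene"]:
    c=cams.get_image(n); cv2.imwrite(f"pics/{n}0.png",c["img"][:,:,::-1])
    print(n,c["fx"],np.round(c["extrinsics"],3).tolist())
    for t in ["brush","brush_press","brush_head","rest","spare_brush","pitcher","sugar_jar"]:
        for r in tip_of(t,n)[:3]:
            u,v=r["xy"]; print(t,np.round(r["xy"],1),round(r["confidence"],2),np.round(px2w(c,u,v),3) if 0<=u<559 and 0<=v<419 else "")
E
```

```text
{'time_s': 0.0, 'joint_pos': array([-1.28146196,  0.42677163,  0.07385105,  1.60661633, -0.03409695,
        1.11080426, -0.0671136 ]), 'qvel': array([-0.00112486, -0.00165114, -0.0001124 ,  0.00198282,  0.00056957,
       -0.00031023,  0.00086154]), 'tau': array([-1.11561309e-03, -9.49826932e+01,  3.76009718e+00, -4.63485897e+01,
        1.91727706e-02,  1.06511271e-02, -1.43026646e-04]), 'eef_pos': array([0.28664823, 0.61065182, 0.23058006]), 'tool_rot': array([-9.41753304e-05,  2.17682406e-01,  9.76019427e-01, -6.63383453e-04]), 'wrist_force': array([-0.68344547, -0.48928856,  0.09335991]), 'moment': array([ 0.02310672, -0.04231513, -0.03082579]), 'grasp_force': 0.0, 'gripper_width': 0.08587921538908547} -0.0187
top 520.1237819843554 [[0.01, 0.995, -0.1, 0.361], [-1.0, 0.011, 0.014, 0.076], [0.015, 0.1, 0.995, 1.671], [0.0, 0.0, 0.0, 1.0]]
brush [302.9 228. ] 0.89 [ 0.504 -0.008  0.04 ]
brush_head [242.8 228.3] 0.87 [0.501 0.181 0.034]
rest [180.  172.4] 0.89 [ 0.685  0.391 -0.004]
rest [251.4 212.8] 0.59 [0.555 0.156 0.   ]
spare_brush [292.4 188.7] 0.66 [0.633 0.025 0.012]
pitch
[... 249 characters left out ...]
.955, -0.234, 0.18, 0.277], [0.014, 0.646, 0.764, 0.94], [0.0, 0.0, 0.0, 1.0]]
brush [263.4 212.3] 0.72 [0.533 0.006 0.032]
brush [112.7 190.9] 0.49 [ 0.574 -0.497  0.006]
brush [326.3 219.3] 0.19 [0.503 0.195 0.033]
brush_press [286.  222.3] 0.45 [0.525 0.076 0.001]
brush_press [322.5 223. ] 0.38 [0.522 0.187 0.036]
brush_head [321.3 224.3] 0.97 [0.528 0.185 0.036]
brush_head [307.5 238.8] 0.31 [0.569 0.156 0.005]
rest [308.7 240.3] 0.91 [0.604 0.166 0.046]
rest [379.5 297.1] 0.67 [0.699 0.387 0.005]
spare_brush [256.9 245.9] 0.83 [1.279 0.277 0.94 ]
pitcher [428.9 249.4] 0.89 [0.535 0.493 0.048]
pitcher [482.6 251.8] 0.56 [0.496 0.637 0.046]
sugar_jar [389.2 188.2] 0.72 [0.326 0.358 0.046]
```

View pics/top0.png

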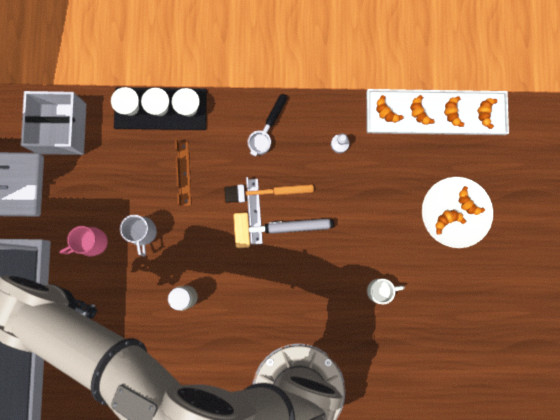

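View pics/scene0.png

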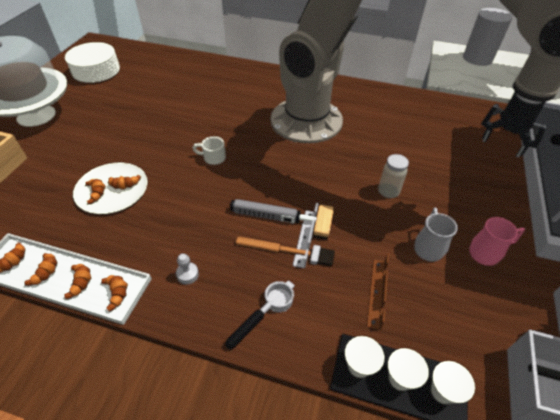

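Candidates in the top view: the grey ribbed handle at (300,227) with its head at (242,229) is the telescopic brush. The orange-brown brush at (292,189) is the spare. The steel rest is at (254,211), and the brown look-alike is at (183,172). The grey pitcher is at (138,230), the pink one at (87,241). I choose the grey handle and check it in a close crop.

Run:
```python
from h import *
c=cams.get_image("top"); im=c["img"]
crop=cv2.resize(im[175:260,220:345,::-1],None,fx=6,fy=6,interpolation=cv2.INTER_CUBIC); cv2.imwrite("pics/crop1.png",crop)
def pts(lo,hi,um,vm):
    P=[]
    for v in range(*vm):
        for u in range(*um):
            p=px2w(c,u,v)
            if lo<p[2]<hi: P.append(p)
    return np.array(P)
for name,a in {"grip":(0.03,0.06,(266,336),(212,240)),"head":(0.02,.06,(230,250),(212,250)),"spare":(0.008,.06,(272,318),(180,198))}.items():
    P=pts(*a); m=np.median(P,0); (vx,vy,x0,y0)=cv2.fitLine(P[:,:2].astype(np.float32),cv2.DIST_HUBER,0,.001,.001).ravel()
    r=cv2.minAreaRect((P[:,:2]*1000).astype(np.float32))
    print(name,len(P),m.round(3),"dir",np.degrees(np.arctan2(vy,vx)).round(1),"rect",np.round(r[0],1),np.round(r[1],1),round(r[2],1),"lo/hi",P.min(0).round(3),P.max(0).round(3))
for n in ["brush","brush_press"]:
  o=outline_of(n,"top")
  for k in o[:2]: print(n,k["confidence"],k["bbox"])
```

```text
grip 637 [0.514 0.004 0.037] dir -85.4 rect [513.9   1.9] [ 33.5 213.9] 3.7 lo/hi [ 0.491 -0.104  0.03 ] [0.536 0.108 0.05 ]
head 497 [0.499 0.184 0.032] dir 4.1 rect [498.7 185.4] [111.6  48.9] 0.8 lo/hi [0.443 0.161 0.02 ] [0.555 0.21  0.048]
spare 291 [0.632 0.026 0.014] dir -84.9 rect [634.1  24.7] [ 32.2 134.8] 5.0 lo/hi [ 0.612 -0.042  0.008] [0.65  0.091 0.025]
brush 0.59 [235.1, 211.2, 332.9, 248.3]
brush 0.24 [244.2, 180.8, 263.8, 240.1]
```

View pics/crop1.png

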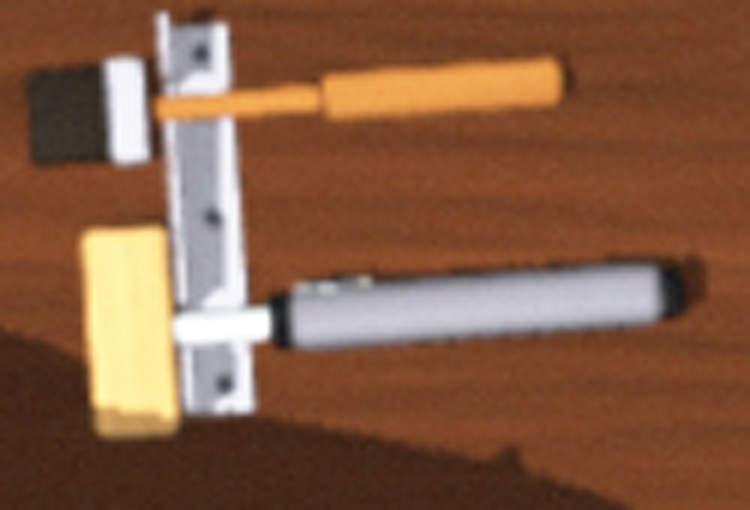

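The crop confirms it: grey ribbed handle with black caps at about (272,325) and (675,290), and the button bump on its upper (world +x) side near (335,285). The brush axis points at about 94.5° in the world. First I turn the tool and move above the button.

```bash
python3 -m crank '{"translation":[[0,0,0],[0,0,0],[0,0,0],[0,0,0],[0,0,0],[0,0,0],[0,0,0],[0,0,0],[0,0,0],[0,0,0]],"twist":[[0,0,0.105],[0,0,0.105],[0,0,0.105],[0,0,0.105],[0,0,0.105],[0,0,0.105],[0,0,0.105],[0,0,0.105],[0,0,0.105],[0,0,0.105]],"claw":[-1,-1,-1,-1,-1,-1,-1,-1,-1,-1]}'
python3 -m crank '{"translation":[[-15,5,0],[-30,10,0],[-30,10,0],[-30,10,0],[-30,10,0],[-30,10,0],[-30,10,0],[-30,10,0],[-30,10,0],[-30,10,0],[-30,10,0],[-30,10,0],[-30,10,0],[-30,10,0],[-30,10,0],[-30,10,0],[-30,10,0],[-30,8,0],[-30,0,0],[-15,0,0]],"twist":[[0,0,0],[0,0,0],[0,0,0],[0,0,0],[0,0,0],[0,0,0],[0,0,0],[0,0,0],[0,0,0],[0,0,0],[0,0,0],[0,0,0],[0,0,0],[0,0,0],[0,0,0],[0,0,0],[0,0,0],[0,0,0],[0,0,0],[0,0,0]],"claw":[-1,-1,-1,-1,-1,-1,-1,-1,-1,-1,-1,-1,-1,-1,-1,-1,-1,-1,-1,-1]}'
cat >> h.py <<'E'
from scipy.spatial.transform import Rotation as Ro
def tool(goal=None):
    s=telemetry.get_obs(); q=np.array(s["tool_rot"]); R=Ro.from_quat(np.r_[q[1:],q[0]]).as_matrix()
    print("t",s["time_s"],"tcp",np.round(s["eef_pos"],4),"xyaw",np.degrees(np.arctan2(R[1,0],R[0,0])).round(2),"tilt",R[:,2].round(3),"F",np.round(s["wrist_force"],1),"w",round(s["gripper_width"],4),"g",round(float(s["grasp_force"]),1))
    if goal is not None: print("delta tool mm",(R.T@(np.array(goal)-s["eef_pos"])*1000).round(1))
    return s,R
E
python3 - <<'E'
from h import *
tool([0.508,0.077,0.08])
c=cams.get_image("scene"); cv2.imwrite("pics/s2.png",cv2.resize(c["img"][120:290,180:380,::-1],None,fx=4,fy=4,interpolation=cv2.INTER_CUBIC)) if 0 else cv2.imwrite("pics/s2.png",cv2.resize(c["img"][140:280,190:380,::-1],None,fx=4,fy=4,interpolation=cv2.INTER_CUBIC))
E
```

```text
time_s: 1.95
eef_pos: [0.2868, 0.611, 0.2313]
tool_rot: [-0.0, 0.679, 0.734, 0.0]
wrist_force: [-0.3, -0.8, -0.0]
gripper_width: 0.0855
grasp_force: 0.0
time_s: 3.95
eef_pos: [0.5056, 0.0536, 0.2314]
tool_rot: [0.0, 0.678, 0.735, -0.0]
wrist_force: [-0.3, -0.2, 0.4]
gripper_width: 0.0853
grasp_force: 0.0
t 3.95 tcp [0.5056 0.0536 0.2314] xyaw 94.65 tilt [ 0. -0. -1.] F [-0.3 -0.2  0.4] w 0.0853 g 0.0
delta tool mm [ 23.2   4.3 151.4]
```

View pics/s2.png

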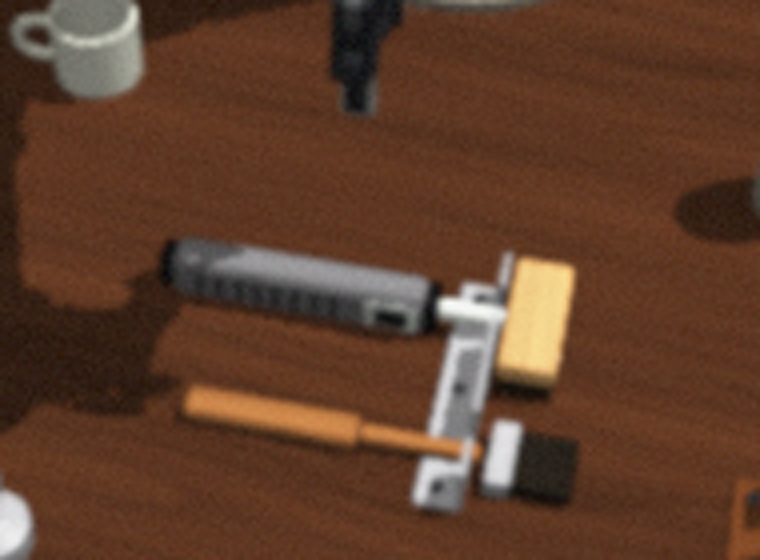

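The scene crop shows the black button at (390,315), which is full-image pixel (287.5,218.8), on the side facing the spare brush. I check its position.

Run:
```python
from h import *
c=cams.get_image("scene"); print(px2w(c,287.3,218.6,.02), px2w(c,287.3,218.6))
# front cap / back cap tops, tube
P=np.array([px2w(c,u,v) for v in range(195,225) for u in range(228,302)]); P=P[(P[:,2]>.028)&(P[:,2]<.06)&(P[:,1]>-.12)&(P[:,1]<.12)]
r=cv2.minAreaRect((P[:,:2]*1000).astype(np.float32)); print(np.median(P,0),r)
```

```text
[0.52503824 0.07983081 0.02      ] [0.52858791 0.08075977 0.02433416]
[0.52284162 0.0099588  0.03850774] ((520.1959228515625, 7.1565399169921875), (37.27365493774414, 222.22732543945312), 4.857872486114502)
```

```bash
python3 -m crank '{"translation":[[8,1,5],[8,1,20],[9,1.4,30],[0,0,30],[0,0,30],[0,0,30],[0,0,20],[0,0,15],[0,0,15],[0,0,10],[0,0,10],[0,0,5],[0,0,3],[0,0,0],[0,0,0]],"twist":[[0,0,0],[0,0,0],[0,0,0],[0,0,0],[0,0,0],[0,0,0],[0,0,0],[0,0,0],[0,0,0],[0,0,0],[0,0,0],[0,0,0],[0,0,0],[0,0,0],[0,0,0]],"claw":[-1,-1,-1,-1,-1,-1,-1,-1,-1,-1,-1,-1,-1,-1,-1]}'
python3 - <<'E'
from h import *
tool([0.507,0.079,0.006])
c=cams.get_image("scene"); cv2.imwrite("pics/s3.png",cv2.resize(c["img"][140:280,190:380,::-1],None,fx=4,fy=4,interpolation=cv2.INTER_CUBIC))
E
```

```text
time_s: 5.55
eef_pos: [0.5074, 0.0823, 0.0087]
tool_rot: [0.0, 0.678, 0.735, 0.0]
wrist_force: [-0.0, -0.7, 0.7]
gripper_width: 0.0856
grasp_force: 0.0
t 5.55 tcp [0.5074 0.0823 0.0087] xyaw 94.69 tilt [ 0.  0. -1.] F [-0.  -0.7  0.7] w 0.0856 g 0.0
delta tool mm [-3.3 -0.7  2.7]
```

View pics/s3.png

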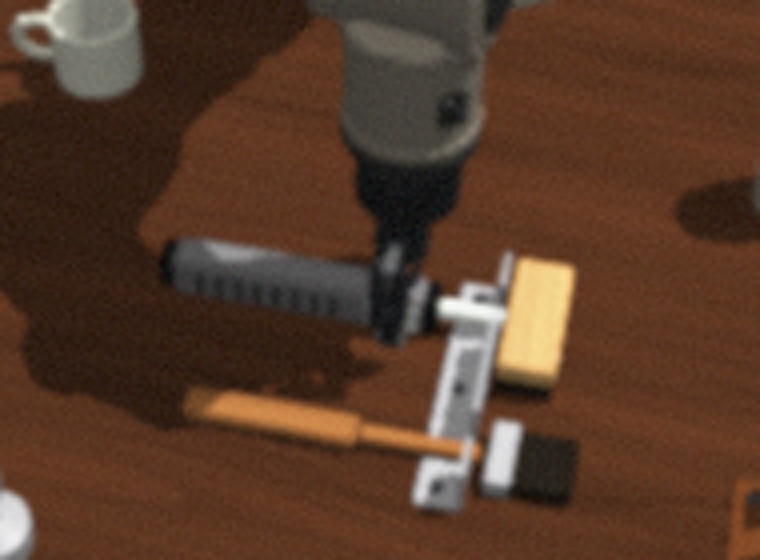

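The near finger at (390,300) stands in front of the button, straddling the handle. I make a small correction and close.

```bash
python3 -m crank '{"translation":[[-2,0,2],[0,0,0],[0,0,0],[0,0,0],[0,0,0],[0,0,0],[0,0,0],[0,0,0],[0,0,0],[0,0,0],[0,0,0],[0,0,0],[0,0,0],[0,0,0],[0,0,0]],"twist":[[0,0,0],[0,0,0],[0,0,0],[0,0,0],[0,0,0],[0,0,0],[0,0,0],[0,0,0],[0,0,0],[0,0,0],[0,0,0],[0,0,0],[0,0,0],[0,0,0],[0,0,0]],"claw":[-1,-1,1,1,1,1,1,1,1,1,1,1,1,1,1]}'
python3 -c "
from h import *
tool()"
```

```text
time_s: 7.1
eef_pos: [0.5082, 0.0805, 0.0068]
tool_rot: [0.0, 0.677, 0.736, 0.001]
wrist_force: [0.2, 0.2, 8.7]
gripper_width: 0.0311
grasp_force: 59.5
t 7.1 tcp [0.5082 0.0805 0.0068] xyaw 94.71 tilt [ 0.001  0.    -1.   ] F [0.2 0.2 8.7] w 0.0311 g 59.5
```

The button is flush: the opening is 31 mm at 60 N. Now I pull along −x of the brush.

```bash
python3 -m crank '{"translation":[[0,0,-1],[-3,0,0],[-6,0,0],[-6,0,0],[-6,0,0],[-6,0,0],[-6,0,0],[-6,0,0],[-6,0,0],[-6,0,0],[-6,0,0],[-6,0,0],[-6,0,0],[-6,0,0],[-6,0,0],[-6,0,0],[-6,0,0],[-6,0,0],[-3,0,0],[0,0,0]],"twist":[[0,0,0],[0,0,0],[0,0,0],[0,0,0],[0,0,0],[0,0,0],[0,0,0],[0,0,0],[0,0,0],[0,0,0],[0,0,0],[0,0,0],[0,0,0],[0,0,0],[0,0,0],[0,0,0],[0,0,0],[0,0,0],[0,0,0],[0,0,0]],"claw":[1,1,1,1,1,1,1,1,1,1,1,1,1,1,1,1,1,1,1,1]}'
python3 - <<'E'
from h import *
tool()
for n in ["top","scene"]:
    c=cams.get_image(n)
    for t in ["brush_head"]:
        for r in tip_of(t,n)[:2]: print(n,t,np.round(r["xy"],1),round(r["confidence"],2),px2w(c,*r["xy"],.035).round(3))
c=cams.get_image("scene"); cv2.imwrite("pics/s4.png",cv2.resize(c["img"][140:280,190:380,::-1],None,fx=4,fy=4,interpolation=cv2.INTER_CUBIC))
E
```

```text
time_s: 9.1
eef_pos: [0.5158, -0.0222, 0.0073]
tool_rot: [0.0, 0.678, 0.735, -0.0]
wrist_force: [4.7, -0.6, -5.2]
gripper_width: 0.0314
grasp_force: 59.4
t 9.1 tcp [ 0.5158 -0.0222  0.0073] xyaw 94.64 tilt [ 0. -0. -1.] F [ 4.7 -0.6 -5.2] w 0.0314 g 59.4
top brush_head [244.5 228.6] 0.89 [0.5   0.176 0.035]
scene brush_head [323.7 222. ] 0.56 [0.517 0.19  0.035]
```

View pics/s4.png

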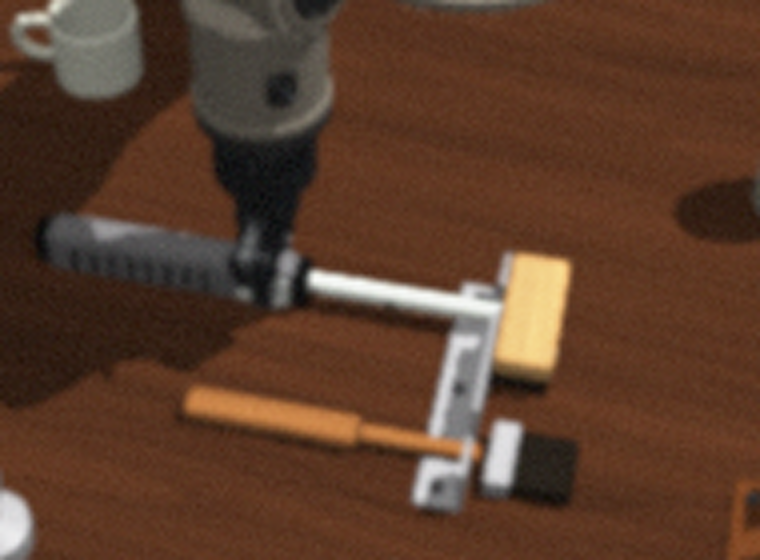

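The tube is sliding out and the head is caught on the strip at (505,310). I keep pulling slowly and watch the force.

```bash
python3 -m crank '{"translation":[[-4,0,0],[-4,0,0],[-4,0,0],[-3,0,0],[-2,0,0],[0,0,0]],"twist":[[0,0,0],[0,0,0],[0,0,0],[0,0,0],[0,0,0],[0,0,0]],"claw":[1,1,1,1,1,1]}'
for i in 1 2 3 ; do python3 -m crank '{"translation":[[-2,0,0],[0,0,0]],"twist":[[0,0,0],[0,0,0]],"claw":[1,1]}' | egrep 'eef|wrist'; done
```

```text
time_s: 9.95
eef_pos: [0.5171, -0.0389, 0.0073]
tool_rot: [0.0, 0.678, 0.735, -0.0]
wrist_force: [3.7, -1.2, -4.4]
gripper_width: 0.0313
grasp_force: 59.4
eef_pos: [0.5173, -0.0405, 0.0073]
wrist_force: [4.8, 0.4, -3.9]
eef_pos: [0.5174, -0.0425, 0.0073]
wrist_force: [3.6, 0.9, -4.9]
eef_pos: [0.517, -0.0443, 0.0072]
wrist_force: [1.6, 3.0, -4.2]
```

```bash
for i in 1 2 3 ; do python3 -m crank '{"translation":[[-1.5,0,0],[0,0,0]],"twist":[[0,0,0],[0,0,0]],"claw":[1,1]}' | egrep 'eef|wrist'; done
```

```text
eef_pos: [0.517, -0.0443, 0.0071]
wrist_force: [-0.3, 10.1, -1.7]
eef_pos: [0.517, -0.0444, 0.0071]
wrist_force: [-0.4, 18.7, 1.6]
eef_pos: [0.517, -0.0445, 0.0071]
wrist_force: [-3.4, 27.6, 2.9]
```

The force climbs at the end of travel, after about 125 mm. I ease the tension a little and open.

```bash
python3 -m crank '{"translation":[[3.5,0,0],[0,0,0],[0,0,0],[0,0,0],[0,0,0],[0,0,0],[0,0,0],[0,0,0],[0,0,0],[0,0,0]],"twist":[[0,0,0],[0,0,0],[0,0,0],[0,0,0],[0,0,0],[0,0,0],[0,0,0],[0,0,0],[0,0,0],[0,0,0]],"claw":[1,1,-1,-1,-1,-1,-1,-1,-1,-1]}'
python3 - <<'E'
from h import *
tool()
c=cams.get_image("scene"); cv2.imwrite("pics/s5.png",cv2.resize(c["img"][140:280,190:380,::-1],None,fx=4,fy=4,interpolation=cv2.INTER_CUBIC))
E
```

```text
time_s: 12.15
eef_pos: [0.5176, -0.0453, 0.0073]
tool_rot: [-0.0, 0.678, 0.735, -0.0]
wrist_force: [0.6, 0.6, -0.3]
gripper_width: 0.0854
grasp_force: 0.0
t 12.15 tcp [ 0.5176 -0.0453  0.0073] xyaw 94.7 tilt [-0. -0. -1.] F [ 0.6  0.6 -0.3] w 0.0854 g 0.0
```

View pics/s5.png

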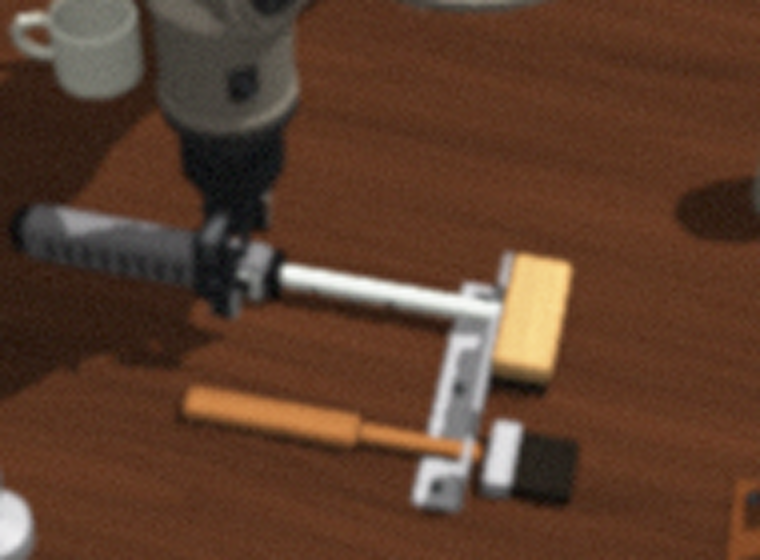

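The grip is open; the handle end cap is at (270,275) and the tube is fully out. I slide back 42 mm, clear of the button, and look at the button.

```bash
python3 -m crank '{"translation":[[-4,0,0],[-8,0,0],[-8,0,0],[-8,0,0],[-8,0,0],[-6,0,0],[0,0,0],[0,0,0]],"twist":[[0,0,0],[0,0,0],[0,0,0],[0,0,0],[0,0,0],[0,0,0],[0,0,0],[0,0,0]],"claw":[-1,-1,-1,-1,-1,-1,-1,-1]}'
python3 - <<'E'
from h import *
tool()
c=cams.get_image("scene"); cv2.imwrite("pics/s6.png",cv2.resize(c["img"][180:240,185:285,::-1],None,fx=8,fy=8,interpolation=cv2.INTER_CUBIC))
E
```

```text
time_s: 13.0
eef_pos: [0.521, -0.0872, 0.0073]
tool_rot: [-0.0, 0.678, 0.735, -0.0]
wrist_force: [0.7, -0.7, 0.4]
gripper_width: 0.0856
grasp_force: 0.0
t 13.0 tcp [ 0.521  -0.0872  0.0073] xyaw 94.68 tilt [-0.  0. -1.] F [ 0.7 -0.7  0.4] w 0.0856 g 0.0
```

View pics/s6.png

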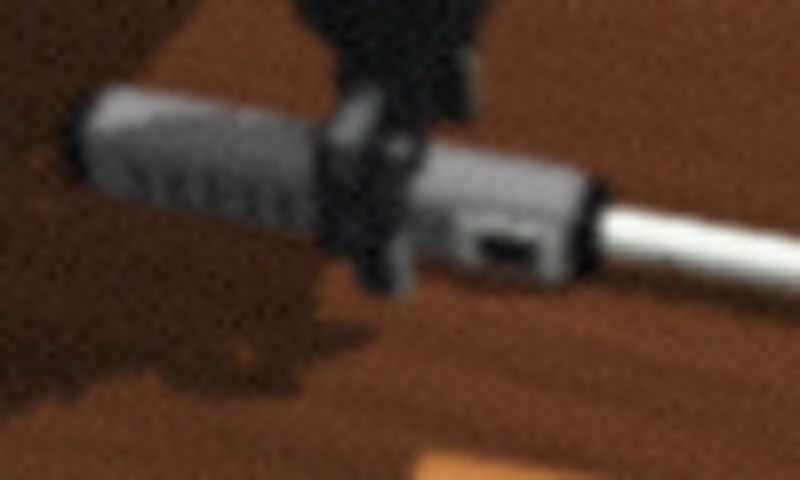

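The finger at (370,230) is well clear of the button at (505,245). I close, then push 5 mm forward, which unhooks the head and tests the lock, and lift a little.

```bash
python3 -m crank '{"translation":[[0,0,0],[0,0,0],[0,0,0],[0,0,0],[0,0,0],[0,0,0],[0,0,0],[0,0,0],[0,0,0],[0,0,0],[0,0,0],[0,0,0],[0,0,-1],[2,0,0],[3,0,0],[0,0,0]],"twist":[[0,0,0],[0,0,0],[0,0,0],[0,0,0],[0,0,0],[0,0,0],[0,0,0],[0,0,0],[0,0,0],[0,0,0],[0,0,0],[0,0,0],[0,0,0],[0,0,0],[0,0,0],[0,0,0]],"claw":[1,1,1,1,1,1,1,1,1,1,1,1,1,1,1,1]}'
python3 -m crank '{"translation":[[0,0,-3],[0,0,-5],[0,0,-8],[0,0,-8],[0,0,-8],[0,0,-8],[0,0,-8],[0,0,-8],[0,0,-8],[0,0,-8],[0,0,-8],[0,0,-8],[0,0,-8],[0,0,-8],[0,0,-8],[0,0,-8],[0,0,-6],[0,0,-4],[0,0,0],[0,0,0]],"twist":[[0,0,0],[0,0,0],[0,0,0],[0,0,0],[0,0,0],[0,0,0],[0,0,0],[0,0,0],[0,0,0],[0,0,0],[0,0,0],[0,0,0],[0,0,0],[0,0,0],[0,0,0],[0,0,0],[0,0,0],[0,0,0],[0,0,0],[0,0,0]],"claw":[1,1,1,1,1,1,1,1,1,1,1,1,1,1,1,1,1,1,1,1]}'
python3 - <<'E'
from h import *
tool()
c=cams.get_image("scene"); cv2.imwrite("pics/s7.png",cv2.resize(c["img"][100:290,180:380,::-1],None,fx=3,fy=3,interpolation=cv2.INTER_CUBIC))
for r in tip_of("brush_head","scene")[:2]: print(r["xy"],r["confidence"],px2w(c,*r["xy"]))
c=cams.get_image("top")
for t in ["brush_head","brush"]:
  for r in tip_of(t,"top")[:1]: print(t,r["xy"],r["confidence"],px2w(c,*r["xy"]))
E
```

```text
time_s: 14.65
eef_pos: [0.5206, -0.0815, 0.0082]
tool_rot: [-0.0, 0.677, 0.736, -0.0]
wrist_force: [-0.3, -0.5, -3.7]
gripper_width: 0.0312
grasp_force: 59.5
time_s: 16.65
eef_pos: [0.5206, -0.0821, 0.1382]
tool_rot: [-0.0, 0.678, 0.735, -0.0]
wrist_force: [-0.2, 0.5, -4.7]
gripper_width: 0.0315
grasp_force: 59.6
t 16.65 tcp [ 0.5206 -0.0821  0.1382] xyaw 94.7 tilt [-0. -0. -1.] F [-0.2  0.5 -4.7] w 0.0315 g 59.6
[329.7, 192.2] 0.57 [0.51858707 0.19402764 0.16519166]
brush_head [237.3, 226.9] 0.6 [0.49450257 0.18914479 0.15931714]
```

View pics/s7.png

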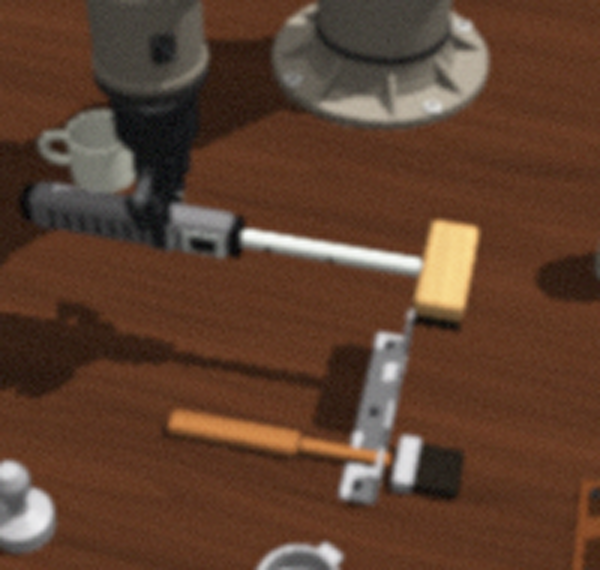

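The brush is level and fully extended: head at (445,265), handle at (130,215), the rest clear below it and the spare brush untouched. The head is 271 mm ahead of the grip, where full length predicts 270 mm, so I hand in.

```bash
python3 -m crank '{"translation":[[0,0,0],[0,0,0],[0,0,0]],"twist":[[0,0,0],[0,0,0],[0,0,0]],"claw":[1,1,1]}' | grep eef; python3 -c "
from bench import job
print(job.finish_job())"
```

```text
eef_pos: [0.5207, -0.0822, 0.1383]
the job is handed in; nothing more can be done
None
```

I pulled the brush out to the second stop, let the button spring back, and lifted the brush out of the rest. I handed the job in holding it level about 15 cm above the counter; no verdict came back, and the lock was judged from camera images, the measured length and a short forward push, not read from the joints.

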